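Load the pass shuttle and wind it home

ROBOT

A 6-joint arm with a two-finger parallel gripper is mounted at the origin on a cart in front of the work surface, level with it; the furniture and walls round the work are solid. World frame = base frame: x ahead of the robot, y to its left, z up, the work surface at z = 0. Lengths are in m, angles in rad, forces in N, time in s.
With the tool pointing down it reaches from about 0.3 to 0.875 m from the base axis. Payload 6.4 kg.
Tool frame: the origin (TCP) lies on the centre line of the jaws, within the pads' length; the fingertips stand 25 mm ahead of it and the grasp point (between the pads) lies 6 mm ahead of it (ctrl.tips_ahead is the z of the fingertips in the tool frame, in m); z points along the fingers, x is the direction in which the jaws open and shut, and the axes are right-handed (so a half turn about z gives the same grasp; the last joint's range is limited). The gripper opens to 85 mm and grips with 20 to 120 N. Pads are 22 mm wide; open, the fingers measure 114 mm over their backs; the gripper's body (76 mm by 85 mm) begins 54 mm behind the grasp point. The pads swing forward as they close: fully open they stand 13 mm farther back than shut.
Start: joints at [-1.354, 0.181, 1.607, -0, 1.354, -0.206], TCP at [0.236, -0.524, 0.219] pointing down, gripper open.
Joint ranges: [-2.99, 2.99], [-0.89, 2.07], [0.3, 2.58], [-1.14, 4.28], [0, 2.63], [-3.12, 3.12]. Speed limits (rad/s): [2.57, 2.57, 3.01, 3.14, 3.14, 3.14].

INTERFACE

Orientations are given as a unit quaternion [w, x, y, z].
In Python, from bench import ctrl gives the robot as it stands.
- The arm moves only by the shell command python3 -m pendant 'ROWS'. ROWS is JSON, a list that holds one entry, the list of rows, each a list of 7 numbers: the shift along the tool's x, y, z in m, then the turn, a rotation vector about the tool's x, y, z in rad, then the closure, from -1 (fully open) to 1 (shut). A call has 1 to 10 rows; each row shifts and turns the commanded pose from where the row before left it, along the tool's axes as they then stand; what a row does not reach is not made up. A row lasts 1/10 s, in which the tool goes at most 50 mm and 8.59 degrees, less where a joint would pass 70% of its speed; a pose out of reach is approached as far as the arm can. A call with a gripper value outside its range is refused whole. The fingers move at their own pace and stop on an object; the grip force is fixed at half the most. Time passes only in rows, so rows that do not move let the fingers close. It gives the time, the measured TCP pose, the force and the opening at its end, in the units of the state.
- ctrl.get_obs(): the state, without advancing time (a new reading comes with each control period).
- ctrl.camera(name): name is "scene" or "top" or "wrist"; returns (picture, depth): 420x560x3 uint8, red, green, blue; 420x560 float32, m along the optical axis (not along the pixel's ray), 0 where there is no reading.
- ctrl.calibration(name): a dict with "fov_y" (degrees; the focal length in pixels is half the picture's height over the tangent of half this angle, whatever the lens; pixels are square), "cx", "cy" (the principal point, pixels), "camera_from_world" (4x4, takes a point from world to camera coordinates). Camera axes: x right, y down, z forward; pixel columns grow to the right and rows downward; lengths in m; the calibration is good to about 2 mm. A picture is of the moment at which its call begins: read the wrist's pose just before it. calibration takes no time and is no camera call; for the wrist camera it gives the pose at the moment of the call.
- ctrl.hand_in(): hands the job in, once; it reports no verdict.
The state is a dict: "time_s": time; "q": joint angles; "dq": joint speeds; "joint_efforts": joint torques, N m; "eef_pos": TCP position; "eef_rot": TCP orientation; "wrist_force": force on the tool from outside, world axes, zero at the start; "torque": the same for the moment, N m; "opening": opening from 0.0 (shut) to 1.0 (fully open).
Only numpy, scipy, OpenCV 4.12 (cv2) and the standard library are available. Lean on these libraries where they do the work, as an engineer would, in place of code of your own. Each camera call takes 0.05 s, during which the arm holds its last target.

TASK

Send the counter its refill with the hand-cranked pass shuttle: stand the tall red-lidded jar in the carriage's rear pocket first, then the short green tin upright in the front pocket, and let go of each. Then take hold of the crank's upright handle and wind it clockwise (seen from above), steadily and no faster than about one turn in two seconds, without letting go on the way, until the carriage is fully home against its back stop; then let go of the handle. Never tip the jar or the tin, and leave the salt dredger and the two sauce tubs where they are.

Things in the scene. Friction and masses are not known exactly. Their poses are not given: they have to be found in the camera images.
- jar: Clear jar with a red screw lid and a paper label, 110 mm tall, loose, 0.27 to 0.5 kg; body about 62 mm across, flat-sided in places; lid 60 mm across and 11 mm thick, from 99 to 110 mm above the foot, its axis 2 mm towards the jar's own -x from the origin. Origin: centre of the underside; z up.
- tin: Green labelled steel food tin, upright, loose, a plain cylinder 57 mm in diameter and 72 mm tall, 0.13 to 0.25 kg. Origin: centre of the underside; z up.
- rear_pocket (a point): Centre of the floor of the carriage's rear pocket (the one nearer the back stop, farther from the robot). The steel carriage has two pockets one behind the other, each open at the top, 108 mm long (along x) by 108 mm wide (along y) inside, with thin walls 4 mm thick that rise 18 mm above the pocket floor. The floor is 30 mm above the worktop. Axes: x along the track towards the back stop, y to the left, z up. The point rides with the carriage.
- front_pocket (a point): Centre of the floor of the front pocket (nearer the robot), 112 mm before rear_pocket; same size, height and axes.
- carriage (a joint): Travel of the carriage along its track in m: 0 = all the way towards the robot, 0.084 = fully home against the back stop (an upright steel plate with two rubber buffers). It is geared to the crank, 7 mm per radian, and stays where the crank leaves it; it starts within 11 mm of 0.
- crank (a joint): Angle of the crank in rad, growing as it turns CLOCKWISE seen from above, many turns: 12.0 (nearly two turns from 0) is the hard stop with the carriage fully home. Starts between 0 and 1.5. The crank turns in a level circle on a gearbox to the right of the track, needs about 3 to 5 N at the handle and stays where it is left.
- crank_axis (a point): Point on the crank's upright axis, 100 mm above the worktop (top of the crank's hub). In the pockets' axes the axis lies 210 mm to the right (-y) of the track's centre line. The aluminium gearbox under it is 85x80 mm and 70 mm tall.
- handle_mid (a point): Middle of the crank's upright handle, a black plastic cylinder 27 mm in diameter that stands 98 to 166 mm above the worktop (this point: 140 mm), 50 mm out from the crank's axis. The handle spins freely on its own upright pin, so a hand that grips it need not turn with the crank. Its seat on the crank arm is sprung (0.8 N per mm) and gives up to 6 mm in or out along the arm, so the circle need not be followed exactly. The seat below it has its top 97 mm above the worktop.
- dredger: White metal salt dredger, 68 mm in diameter, 115 mm tall, loose bystander. Origin: centre of the underside.
- tub_a: Lidded sauce tub, 66x73x37 mm, loose bystander (the one farther from the robot). Origin: centre of the underside.
- tub_b: Lidded sauce tub, 66x73x37 mm, loose bystander (the one nearer the robot). Origin: centre of the underside.
- handle: The same handle as a body (it carries handle_mid). Origin: on the handle's own pin at its lower end, 98 mm above the worktop. It turns about its own z (up), freely and without meaning.

How it is judged:
On the way, in this order (a step that is already met when the one before it is completed fails the run):
1. the jar stands upright on the floor of the rear pocket, released (x of jar in the frame of rear_pocket between -0.026 and 0.026 m and y of jar in the frame of rear_pocket between -0.028 and 0.028 m and z of jar in the frame of rear_pocket between -0.006 and 0.006 m and angle between jar's own z axis and vertical below 0.1 rad and contact force between the fingers and jar below 0.05 N and linear speed of jar below 0.02 m/s), for 0.2 s.
2. the tin stands upright on the floor of the front pocket, released, with the jar still in the rear one (x of tin in the frame of front_pocket between -0.026 and 0.026 m and y of tin in the frame of front_pocket between -0.028 and 0.028 m and z of tin in the frame of front_pocket between -0.006 and 0.006 m and angle between each of tin, jar's own z axis and vertical below 0.1 rad and contact force between the fingers and tin below 0.05 N and linear speed of tin below 0.02 m/s and x of jar in the frame of rear_pocket between -0.026 and 0.026 m and y of jar in the frame of rear_pocket between -0.028 and 0.028 m and z of jar in the frame of rear_pocket between -0.006 and 0.006 m), for 0.2 s.
3. the carriage is wound home (value of joint carriage above 0.08 m), for 0.2 s.
At the end, for the whole second after the job is handed in: Carriage home (at least 80 of 84 mm), crank at rest; jar upright (within 0.1 rad) on the floor of the rear pocket, tin likewise in the front pocket (within 26 mm of its centre along the track, 28 mm across, 6 mm in height), both released and at rest (all of step 2 and value of joint carriage above 0.08 m and velocity of joint crank between -0.1 and 0.1 rad/s and contact force between the fingers and jar below 0.05 N and linear speed of jar below 0.02 m/s); the robot touches nothing.
It fails at once if the handle is let go between crank angles 3 and 10.5 rad (value of joint crank between 3 and 10.5 rad and contact force between the fingers and handle below 0.05 N).
It fails at once if the crank is spun faster than 9 rad/s (velocity of joint crank above 9 rad/s or velocity of joint crank below -9 rad/s).
It fails at once if the jar or the tin is tipped by more than 0.6 rad (angle between any of jar, tin's own z axis and vertical above 0.6 rad).
It fails at once if the salt dredger or a sauce tub is moved by more than 30 mm (distance of any of dredger, tub_a, tub_b from where it was at the start of the episode above 0.03 m).
It also fails if it takes over 72 s, if anything falls off the work surface, if the arm or the gripper's body presses on something with over 40 N, if the wrist force passes 120 N, or if a joint passes its speed limit or range.

## Working session

There is one attempt and no reset: what is moved stays moved. The work goes in short steps, Python scripts to look and compute and a shell command to move; the robot and the scene stay as the last step left them, time stands still between calls to the robot, and variables do not carry over. Pictures are saved under pics/ and viewed, and the job is handed in when it is done.

```bash
ls; mkdir -p pics; python3 - <<'E'
from bench import ctrl
import cv2
o=ctrl.get_obs();print(o)
for n in ("scene","top","wrist"):
    p,d=ctrl.camera(n);cv2.imwrite(f"pics/{n}0.png",p[:,:,::-1]);print(n,ctrl.calibration(n))
E
```

```text
pics
{'time_s': 0.0, 'q': array([-1.35430444e+00,  1.81516636e-01,  1.60803556e+00, -2.11267778e-05,
        1.35379325e+00, -2.06294820e-01]), 'dq': array([-0.00067205, -0.00015093,  0.00038976, -0.00032086,  0.00156826,
        0.00143859]), 'joint_efforts': array([-4.08945798e-04, -4.44882202e+01, -3.51331902e+01, -2.93407838e-04,
        9.07807698e-03, -2.84174450e-05]), 'eef_pos': array([ 0.2358086 , -0.52378245,  0.21858458]), 'eef_rot': array([-6.09206833e-04,  8.39734022e-01, -5.42997241e-01, -6.30111485e-04]), 'wrist_force': array([-0.66335521, -0.22364961, -0.70287936]), 'torque': array([-0.01360747, -0.01111292,  0.01061327]), 'opening': 1.0017670738499254}
scene {'fov_y': 46.425944409631015, 'cx': 283.20088220129196, 'cy': 213.4606061418604, 'camera_from_world': array([[-0.78549075, -0.61851231, -0.02113774,  0.3832074 ],
       [-0.32546915,  0.44190362, -0.83593722,  0.34906093],
       [ 0.5263783 , -0.64974127, -0.54841788,  0.96711038],
       [ 0.        ,  0.        ,  0.        ,  1.        ]])}
top {'fov_y': 52.232573685897435, 'cx': 277.026033231349, 'cy': 209.29600730342247, 'camera_from_world': array([[ 0.01851501, -0.99966698, -0.01797551, -0.12338104],
       [-0.98499721, -0.01515222, -0.17190379,  0.58363302],
       [ 0.17157417,  0.02088863, -0.98494973,  1.06422947],
       [ 0.        ,  0.        ,  0.        ,  1.        ]])}
wrist {'fov_y': 69.94775819820053, 'cx': 286.49105573334526, 'cy': 211.63007777088887, 'camera_from_world': array([[ 0.40990628, -0.91212648, -0.00145695, -0.5739843 ],
       [-0.88126581, -0.39644859,  0.25729184, -0.0330697 ],
       [-0.2352603 , -0.10418158, -0.96633265,  0.37962178],
       [ 0.        ,  0.        ,  0.        ,  1.        ]])}
```

View pics/scene0.png

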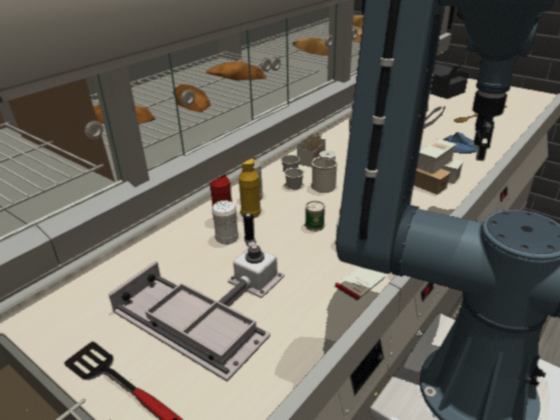

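View pics/top0.png

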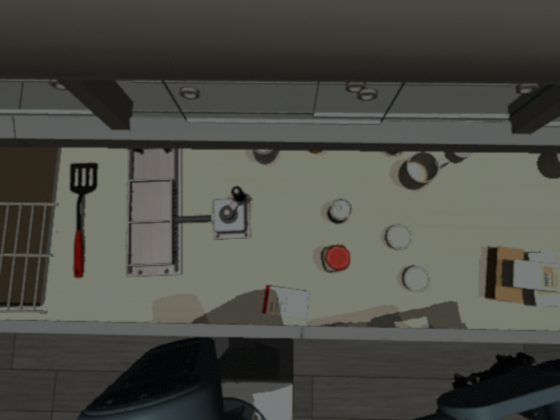

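View pics/wrist0.png

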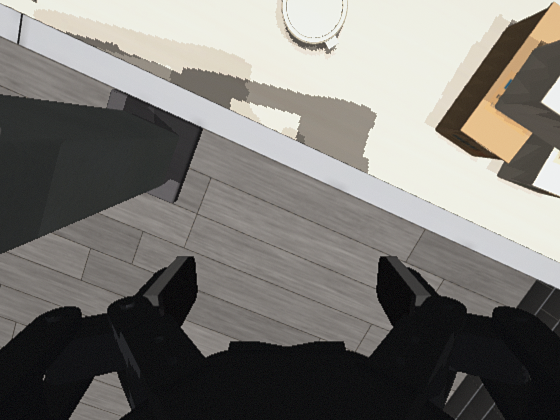

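```bash
cat > h.py <<'E'
import numpy as np,cv2
from bench import ctrl
def cam(n):
    p,d=ctrl.camera(n); return p,d
def par(n,c=None):
    c=c or ctrl.calibration(n); f=210/np.tan(np.radians(c["fov_y"])/2); return f,c["cx"],c["cy"],np.array(c["camera_from_world"])
def deproj(P,u,v,z):
    f,cx,cy,T=P; pc=np.array([(u-cx)/f*z,(v-cy)/f*z,z]); return T[:3,:3].T@(pc-T[:3,3])
def onplane(P,u,v,h):
    f,cx,cy,T=P; o=-T[:3,:3].T@T[:3,3]; r=T[:3,:3].T@np.array([(u-cx)/f,(v-cy)/f,1]); return o+r*(h-o[2])/r[2]
def proj(P,X):
    f,cx,cy,T=P; c=T[:3,:3]@np.array(X)+T[:3,3]; return cx+f*c[0]/c[2],cy+f*c[1]/c[2]
def cloud(P,d):
    f,cx,cy,T=P; v,u=np.mgrid[:420,:560]; pc=np.stack([(u-cx)/f*d,(v-cy)/f*d,d],-1); w=(pc-T[:3,3])@T[:3,:3]; w[d==0]=np.nan; return w
E
python3 - <<'E'
from h import *
np.set_printoptions(precision=4,suppress=True)
p,d=cam("top");P=par("top");np.savez("top0.npz",p=p,d=d)
W=cloud(P,d)
for u,v in [(340,210),(337,258),(398,237),(415,279),(237,192),(228,213),(152,200),(152,235),(420,165),(300,300),(100,250),(152,165)]: print((u,v),W[v,u],p[v,u])
q=p[120:320,60:460];cv2.imwrite("pics/topz.png",cv2.resize(q,None,fx=2,fy=2,interpolation=cv2.INTER_CUBIC)[:,:,::-1])
q,ds=cam("scene");np.savez("scene0.npz",p=q,d=ds);Ps=par("scene");S=cloud(Ps,ds)
for u,v in [(315,207),(225,222),(220,187),(249,225),(253,245),(324,170)]: print((u,v),S[v,u],q[v,u])
q=q[130:380,70:360];cv2.imwrite("pics/scz.png",cv2.resize(q,None,fx=2.2,fy=2.2,interpolation=cv2.INTER_CUBIC)[:,:,::-1])
E
```

```text
(340, 210) [ 0.5833 -0.2746  0.0664] [113 116 113]
(337, 258) [ 0.4585 -0.2609  0.1116] [121  41  33]
(398, 237) [ 0.5196 -0.4269  0.0393] [120 124 115]
(415, 279) [ 0.4134 -0.4678  0.0354] [121 125 118]
(237, 192) [ 0.6047 -0.0215  0.1676] [83 84 82]
(228, 213) [0.5646 0.0061 0.1062] [103 103 101]
(152, 200) [0.6099 0.2227 0.0257] [118 112 108]
(152, 235) [0.5154 0.2152 0.0286] [118 112 108]
(420, 165) [ 0.7219 -0.501   0.0072] [105 100  84]
(300, 300) [ 0.3544 -0.1769  0.0048] [120 124 124]
(100, 250) [ 0.4761  0.3647 -0.0057] [120 123 112]
(152, 165) [0.7104 0.2336 0.0128] [108 103 100]
(315, 207) [ 0.5824 -0.2707  0.07  ] [184 176 158]
(225, 222) [ 0.7321 -0.0541  0.0758] [86 81 73]
(220, 187) [ 0.8032 -0.1148  0.1341] [93 20 14]
(249, 225) [ 0.6008 -0.0115  0.1434] [10 11  8]
(253, 245) [0.5737 0.0077 0.1053] [169 160 155]
(324, 170) [ 0.6719 -0.4475  0.0855] [85 77 67]
```

View pics/topz.png

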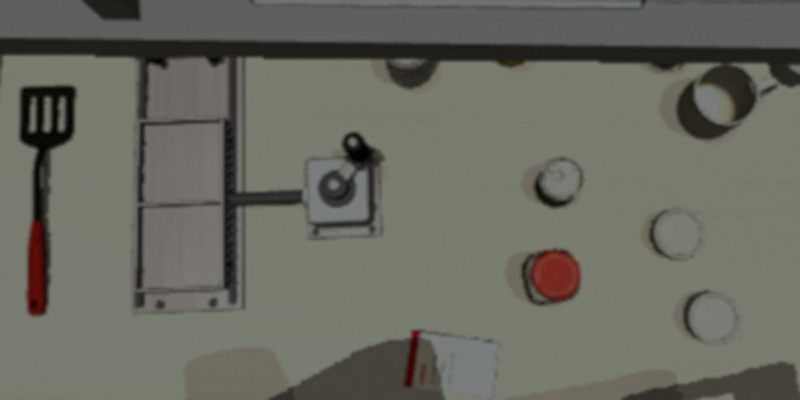

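View pics/scz.png

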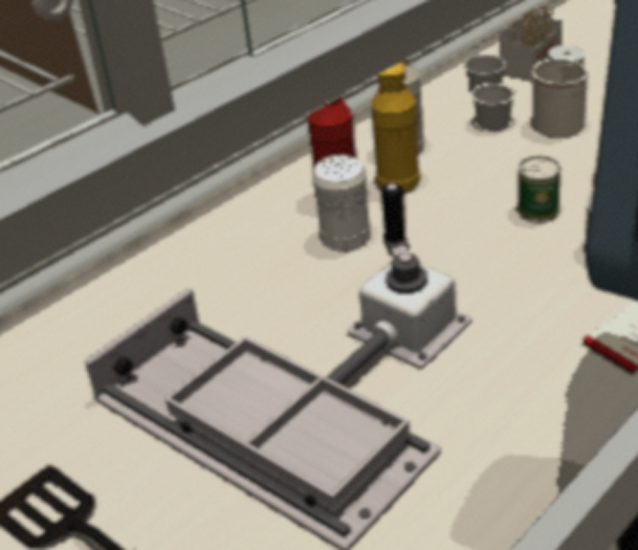

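```bash
python3 - <<'E'
from h import *
np.set_printoptions(precision=4,suppress=True)
z=np.load("top0.npz");p,d=z["p"],z["d"];P=par("top");W=cloud(P,d)
hsv=cv2.cvtColor(p,cv2.COLOR_RGB2HSV)
m=((hsv[...,1]>120)&((hsv[...,0]<10)|(hsv[...,0]>170))).astype(np.uint8);m[:, :300]=0;m[:,380:]=0;m[:230]=0;m[290:]=0
n,l,s,c=cv2.connectedComponentsWithStats(m);i=1+np.argmax(s[1:,4]);cn,_=cv2.findContours((l==i).astype(np.uint8),0,1);e=cv2.fitEllipse(cn[0]);print("lid",s[i],e,onplane(P,*e[0],.110), e[1][0]*np.median(d[l==i])/P[0])
for nm,h,box in [("tin",.072,(315,190,365,232)),("tuba",.037,(375,215,425,258)),("tubb",.037,(392,258,440,300))]:
    m=np.zeros((420,560),np.uint8);x0,y0,x1,y1=box
    s_=(np.abs(W[...,2]-h)<.014);m[y0:y1,x0:x1]=s_[y0:y1,x0:x1]
    n,l,s,c=cv2.connectedComponentsWithStats(m);i=1+np.argmax(s[1:,4]);cn,_=cv2.findContours((l==i).astype(np.uint8),0,1);e=cv2.fitEllipse(max(cn,key=len));print(nm,s[i],e,onplane(P,*e[0],h),np.array(e[1])*np.median(d[l==i])/P[0])
m=np.zeros((420,560),bool);m[170:225,210:260]=1
for h0,h1 in [(.13,.20),(.09,.115),(.06,.08)]:
    s_=m&(W[...,2]>h0)&(W[...,2]<h1);print(h0,s_.sum(),np.median(W[s_],0) if s_.any() else 0)
q=p[140:285,115:260];cv2.imwrite("pics/carz.png",cv2.convertScaleAbs(cv2.resize(q,None,fx=5,fy=4,interpolation=cv2.INTER_CUBIC)[:,:,::-1],alpha=1.6))
z=np.load("scene0.npz");p=z["p"];q=p[250:375,100:280];cv2.imwrite("pics/carz2.png",cv2.resize(q,None,fx=4,fy=4,interpolation=cv2.INTER_CUBIC)[:,:,::-1])
E
```

```text
lid [325 245  25  25 481] ((337.4664611816406, 257.1046142578125), (23.307788848876953, 24.45526123046875), 143.9273681640625) [ 0.4607 -0.2622  0.11  ] 0.05608123909128337
tin [330 198  23  23 397] ((340.795654296875, 209.15899658203125), (21.525571823120117, 21.955110549926758), 23.884416580200195) [ 0.5846 -0.2759  0.072 ] [0.0549 0.056 ]
tuba [387 225  26  25 515] ((399.7699890136719, 236.48886108398438), (24.380281448364258, 25.435516357421875), 73.1324691772461) [ 0.5213 -0.4321  0.037 ] [0.0632 0.066 ]
tubb [404 266  28  26 541] ((417.3126525878906, 279.0629577636719), (23.99656105041504, 27.167156219482422), 129.12322998046875) [ 0.4133 -0.4731  0.037 ] [0.0611 0.0692]
0.13 124 [ 0.6051 -0.0212  0.1631]
0.09 242 [ 0.5776 -0.0003  0.0973]
0.06 529 [0.5708 0.015  0.069 ]
```

View pics/carz.png

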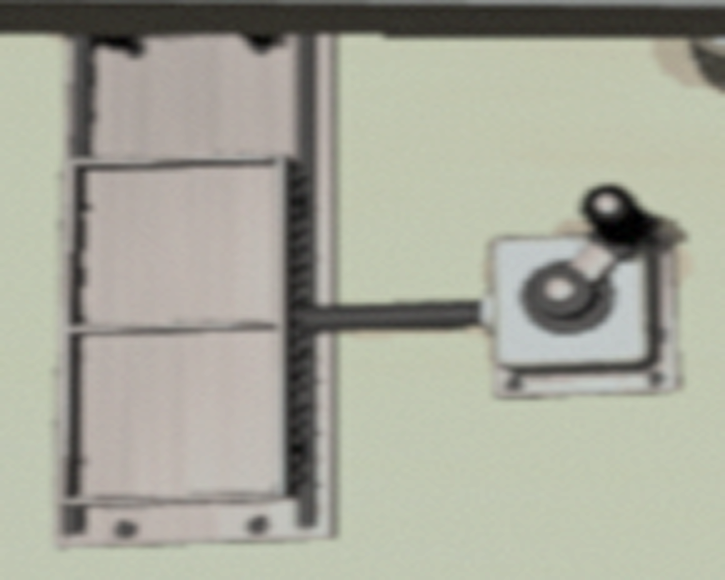

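View pics/carz2.png

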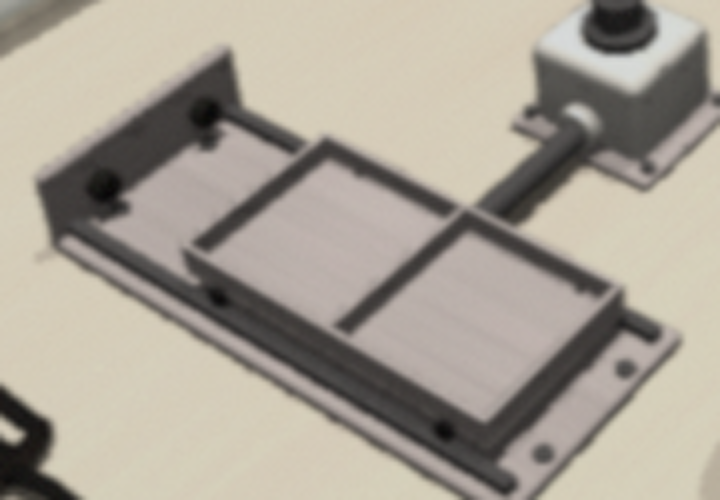

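```bash
python3 - <<'E'
from h import *
np.set_printoptions(precision=4,suppress=True)
P=par("top");S=par("scene")
T={k:onplane(P,115+(x+.0)/5,140+y/4,.048) for k,(x,y) in dict(RL=(72,162),RR=(290,158),ML=(70,328),MR=(285,325),FL=(64,502),FR=(297,497)).items()}
C={k:onplane(S,100+x/4,250+y/4,.048) for k,(x,y) in dict(RL=(187,252),RR=(325,138),ML=(340,328),MR=(465,206),FL=(490,425),FR=(622,291)).items()}
for k in T: print(k,T[k][:2],C[k][:2])
for D in (T,C):
    print("c",np.mean([D[k] for k in D],0),"len",np.linalg.norm(D["RL"]-D["FL"]),np.linalg.norm(D["RR"]-D["FR"]),"w",np.linalg.norm(D["RL"]-D["RR"]),np.linalg.norm(D["FL"]-D["FR"]))
    for a,b in(("FL","RL"),("FR","RR")): v=D[b]-D[a];print(np.degrees(np.arctan2(v[1],v[0])))
# base plate z~0.003 corners top
for x,y in [(70,40),(58,545),(335,540),(335,40)]: print("base",onplane(P,115+x/5,140+y/4,.004))
# scene base plate front right corner, back
for x,y in [(680,335),(60,245)]: print("sbase",onplane(S,100+x/4,250+y/4,.004))
# hub, handle top
print("hub",onplane(P,115+560/5,140+290/4,.10),"handle",onplane(P,115+606/5,140+205/4,.166))
# gearbox top corners
for x,y in [(495,240),(648,238),(650,362),(500,365)]: print("gb",onplane(P,115+x/5,140+y/4,.07))
# scene: handle top / hub
print("sc handle top",onplane(S,249.,214.,.166),"hub",onplane(S,254,244,.1))
E
```

```text
RL [0.6573 0.2794] [0.6512 0.2856]
RR [0.6617 0.1634] [0.6613 0.174 ]
ML [0.5464 0.2717] [0.5396 0.2724]
MR [0.5501 0.1593] [0.5523 0.1651]
FL [0.4339 0.266 ] [0.4295 0.271 ]
FR [0.4392 0.1464] [0.4366 0.1609]
c [0.5481 0.2144 0.048 ] len 0.22381742815462008 0.22313118381897598 w 0.11603027234553741 0.11977640630628114
3.4197019793476855
4.385310179630013
c [0.5451 0.2215 0.048 ] len 0.22217019029602034 0.22500898742175748 w 0.11210378325791004 0.11034361990498166
3.760949505147516
3.3211089626254977
base [0.7553 0.304  0.004 ]
base [0.4072 0.2831 0.004 ]
base [0.4131 0.1358 0.004 ]
base [0.7572 0.1554 0.004 ]
sbase [0.4185 0.1357 0.004 ]
sbase [0.7588 0.3039 0.004 ]
hub [0.5669 0.0095 0.1   ] handle [ 0.6068 -0.0194  0.166 ]
gb [0.6038 0.0484 0.07  ]
gb [ 0.6063 -0.0303  0.07  ]
gb [ 0.5263 -0.0338  0.07  ]
gb [0.5232 0.0423 0.07  ]
sc handle top [ 0.6099 -0.0237  0.166 ] hub [ 0.5793 -0.0021  0.1   ]
```

```bash
python3 - <<'E'
from h import *
z=np.load("scene0.npz");p=z["p"];q=p[170:300,200:330];cv2.imwrite("pics/crz.png",cv2.resize(q,None,fx=4.5,fy=4.5,interpolation=cv2.INTER_CUBIC)[:,:,::-1])
E
```

```text
(no output)
```

View pics/crz.png

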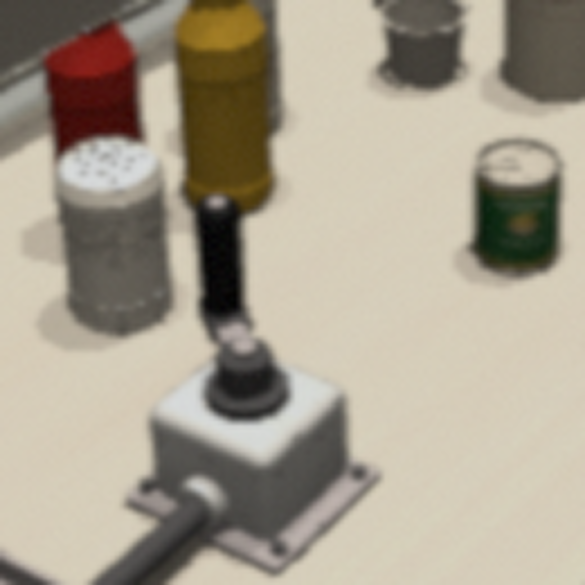

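```bash
python3 -m pendant '[[[0,0,-0.02,0,0,0.14,-1],[0,0,-0.02,0,0,0.14,-1],[0,0,-0.02,0,0,0.142,-1],[-0.035,-0.03,0,0,0,0,-1],[-0.035,-0.03,0,0,0,0,-1],[-0.035,-0.03,0,0,0,0,-1],[-0.035,-0.03,0,0,0,0,-1],[-0.035,-0.03,0,0,0,0,-1],[-0.035,-0.03,0,0,0,0,-1],[-0.035,-0.03,0,0,0,0,-1]]]'
python3 - <<'E'
from h import *
np.set_printoptions(precision=4,suppress=True)
o=ctrl.get_obs();print(o["eef_pos"],o["eef_rot"],o["q"],o["time_s"])
P=par("wrist");p,d=cam("wrist");np.savez("w1.npz",p=p,d=d);cv2.imwrite("pics/w1.png",p[:,:,::-1])
W=cloud(P,d);hsv=cv2.cvtColor(p,cv2.COLOR_RGB2HSV)
m=((hsv[...,1]>120)&((hsv[...,0]<10)|(hsv[...,0]>170))&(W[...,2]>.09)&(W[...,2]<.13)).astype(np.uint8)
cn,_=cv2.findContours(m,0,1)
if cn:
    e=cv2.fitEllipse(max(cn,key=len));print(e,onplane(P,*e[0],.11))
E
```

```text
time_s: 1.25
eef_pos: [0.4467, -0.2776, 0.2796]
eef_rot: [-0.0, 0.707, -0.707, 0.0]
wrist_force: [0.1, -1.0, 1.3]
opening: 1.0
[ 0.4467 -0.2776  0.2796] [-0.      0.7073 -0.7069  0.0002] [-0.782   0.0236  1.6567  0.      1.461   0.7882] 1.25
((272.564208984375, 176.73475646972656), (51.578399658203125, 53.366458892822266), 20.86101722717285) [ 0.4645 -0.262   0.11  ]
```

View pics/w1.png

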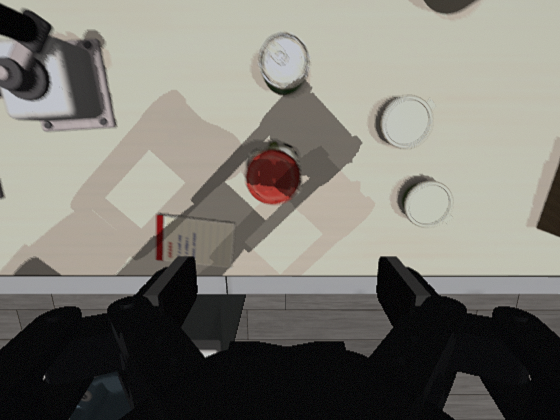

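```bash
python3 - <<'E'
from h import *
p=np.load("w1.npz")["p"];q=p[120:220,220:330];cv2.imwrite("pics/w1z.png",cv2.convertScaleAbs(cv2.resize(q,None,fx=6,fy=6,interpolation=cv2.INTER_CUBIC)[:,:,::-1],alpha=1.5))
p=np.load("top0.npz")["p"];q=p[225:290,300:375];cv2.imwrite("pics/jz.png",cv2.convertScaleAbs(cv2.resize(q,None,fx=8,fy=8,interpolation=cv2.INTER_CUBIC)[:,:,::-1],alpha=2))
E
```

```text
(no output)
```

View pics/w1z.png

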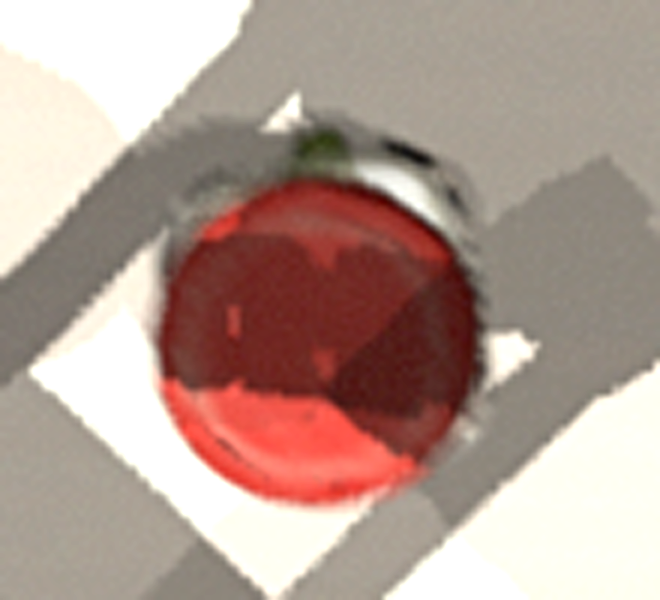

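View pics/jz.png

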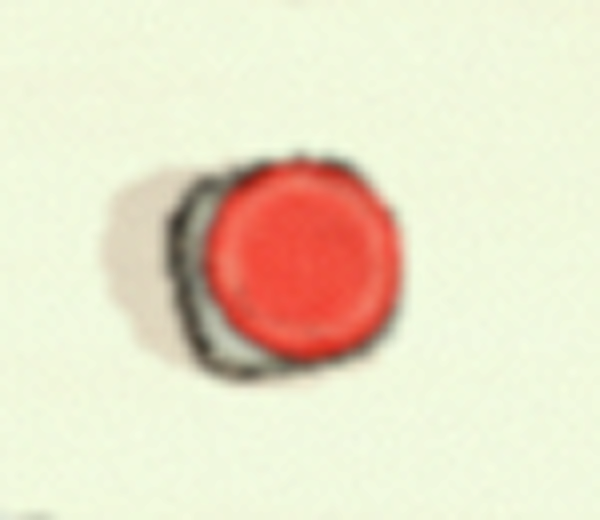

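```bash
python3 -m pendant '[[[-0.0156,-0.0163,0.02,0,0,0,-1],[0,0,0,0,0,-0.118,-1],[0,0,0,0,0,-0.117,-1],[0,0,0.03,0,0,0,-1],[0,0,0.03,0,0,0,-1],[0,0,0.03,0,0,0,-1],[0,0,0.03,0,0,0,-1],[0,0,0.025,0,0,0,-1],[0,0,0,0,0,0,-1]]]'
python3 - <<'E'
from h import *
np.set_printoptions(precision=4,suppress=True)
p,d=cam("wrist");cv2.imwrite("pics/w2.png",p[:,:,::-1])
o=ctrl.get_obs();print(o["eef_pos"],o["wrist_force"])
E
```

```text
time_s: 2.2
eef_pos: [0.4595, -0.2617, 0.1107]
eef_rot: [-0.0, 0.785, -0.619, -0.004]
wrist_force: [-0.2, 0.1, -0.8]
opening: 1.0
[ 0.4608 -0.2628  0.113 ] [-0.022   0.2934  0.1661]
```

View pics/w2.png

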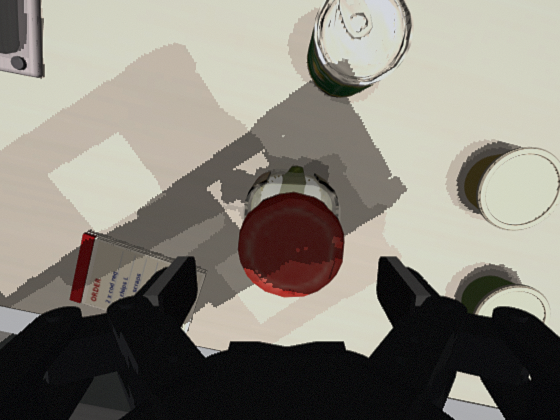

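```bash
python3 -m pendant '[[[0,-0.001,0.02,0,0,0,-1],[0,0,0.018,0,0,0,-1],[0,0,0,0,0,0,-1],[0,0,0,0,0,0,1],[0,0,0,0,0,0,1],[0,0,0,0,0,0,1],[0,0,0,0,0,0,1],[0,0,0,0,0,0,1],[0,0,0,0,0,0,1]]]'
```

```text
time_s: 3.15
eef_pos: [0.4642, -0.2642, 0.079]
eef_rot: [0.0, 0.785, -0.619, 0.002]
wrist_force: [-1.3, 1.7, 6.8]
opening: 0.684
```

```bash
python3 -m pendant '[[[0,0,-0.01,0,0,0,1],[0,0,-0.02,0,0,0,1],[0,0,-0.03,0,0,0,1],[0,0,-0.03,0,0,0,1],[0,0,-0.03,0,0,0,1],[0,0,-0.03,0,0,0,1],[0,0,-0.03,0,0,0,1],[0,0,-0.02,0,0,0,1],[-0.01,-0.006,0,0,0,0,1],[-0.02,-0.012,0,0,0,0,1]]]'
python3 - <<'E'
from h import *
p,d=cam("wrist");cv2.imwrite("pics/w3.png",p[:,:,::-1])
p,d=cam("scene");cv2.imwrite("pics/s3.png",p[:,:,::-1])
E
```

```text
time_s: 4.15
eef_pos: [0.4733, -0.2301, 0.2766]
eef_rot: [0.0, 0.785, -0.62, 0.0]
wrist_force: [1.2, 0.1, -4.3]
opening: 0.677
```

View pics/w3.png

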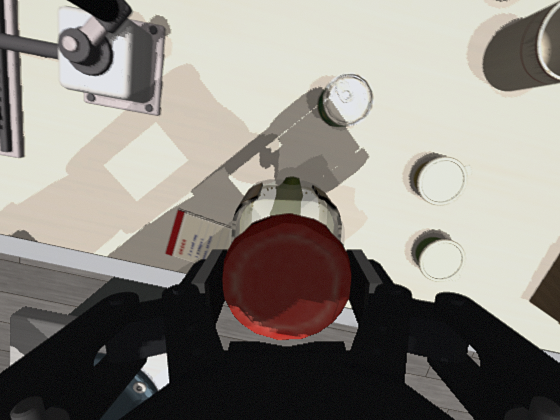

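View pics/s3.png

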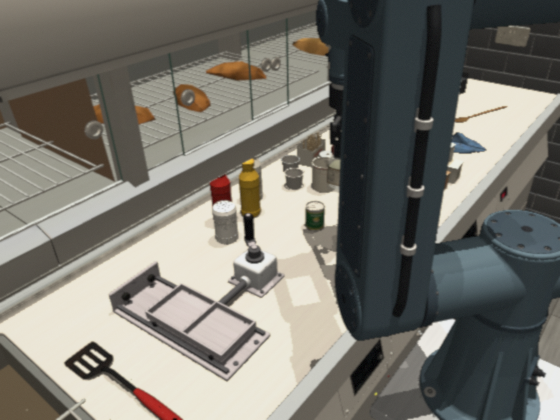

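```bash
python3 -m pendant '[[[-0.03,-0.017,0,0,0,0,1],[-0.036,-0.02,0,0,0,0,1],[-0.036,-0.02,0,0,0,0,1],[-0.036,-0.02,0,0,0,0,1],[-0.036,-0.02,0,0,0,0,1],[-0.036,-0.02,0,0,0,0,1],[-0.036,-0.02,0,0,0,0,1],[-0.03,-0.02,0,0,0,0,1],[-0.02,-0.01,0,0,0,0,1],[-0.01,-0.005,0,0,0,0,1]]]'
python3 - <<'E'
from h import *
np.set_printoptions(precision=4,suppress=True)
o=ctrl.get_obs();print(o["eef_pos"],o["eef_rot"])
P=par("wrist");p,d=cam("wrist");cv2.imwrite("pics/w4.png",p[:,:,::-1])
hsv=cv2.cvtColor(p,cv2.COLOR_RGB2HSV)
m=((hsv[...,1]>110)&((hsv[...,0]<10)|(hsv[...,0]>170))).astype(np.uint8);cn,_=cv2.findContours(m,0,1);e=cv2.fitEllipse(max(cn,key=len));print(e,onplane(P,*e[0],o["eef_pos"][2]-.079+.11))
p,d=cam("top");cv2.imwrite("pics/t4.png",p[:,:,::-1])
E
```

```text
time_s: 5.25
eef_pos: [0.5684, 0.1102, 0.275]
eef_rot: [0.001, 0.786, -0.618, -0.001]
wrist_force: [-0.6, -0.1, -4.3]
opening: 0.679
[0.5684 0.1102 0.275 ] [ 0.0006  0.7862 -0.618  -0.0011]
((286.30047607421875, 277.0508117675781), (124.50414276123047, 129.63522338867188), 83.66287994384766) [0.5696 0.1109 0.306 ]
```

View pics/w4.png

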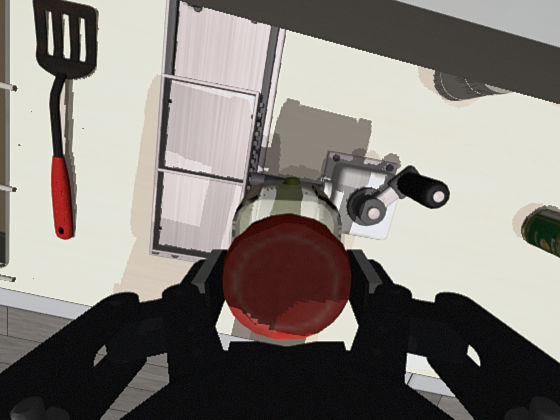

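```bash
python3 - <<'E'
from h import *
np.set_printoptions(precision=4,suppress=True)
P=par("wrist")
for n,u,v,h in [("RL",163,75,.048),("RR",259,92,.048),("ML",157,171,.048),("MR",250,183,.048),("FL",150,256,.048),("hub",372,208,.112),("handle",437,195,.166)]: print(n,onplane(P,u,v,h))
E
```

```text
RL [0.6599 0.2812 0.048 ]
RR [0.6682 0.1673 0.048 ]
ML [0.5455 0.2737 0.048 ]
MR [0.5583 0.1553 0.048 ]
FL [0.4266 0.2683 0.048 ]
hub [0.5751 0.0146 0.112 ]
handle [ 0.6101 -0.0199  0.166 ]
```

```bash
python3 -m pendant '[[[-0.03,-0.02,0,0,0,0,1],[-0.034,-0.022,0,0,0,0,1],[-0.024,-0.0145,0,0,0,0,1],[-0.01,-0.006,0,0,0,0,1],[0,0,0.02,0,0,0,1],[0,0,0.03,0,0,0,1],[0,0,0.03,0,0,0,1],[0,0,0.03,0,0,0,1],[0,0,0.02,0,0,0,1],[0,0,0,0,0,0,1]]]'
python3 - <<'E'
from h import *
np.set_printoptions(precision=4,suppress=True)
o=ctrl.get_obs();print(o["eef_pos"],o["eef_rot"])
p,d=cam("scene");q=p[220:380,90:290];cv2.imwrite("pics/s5.png",cv2.resize(q,None,fx=4,fy=3.7)[:,:,::-1])
E
```

```text
time_s: 6.35
eef_pos: [0.6042, 0.2152, 0.1422]
eef_rot: [0.003, 0.785, -0.62, -0.003]
wrist_force: [-0.7, -0.2, -4.2]
opening: 0.682
[0.6042 0.2152 0.1422] [ 0.0033  0.7849 -0.6197 -0.0026]
```

View pics/s5.png

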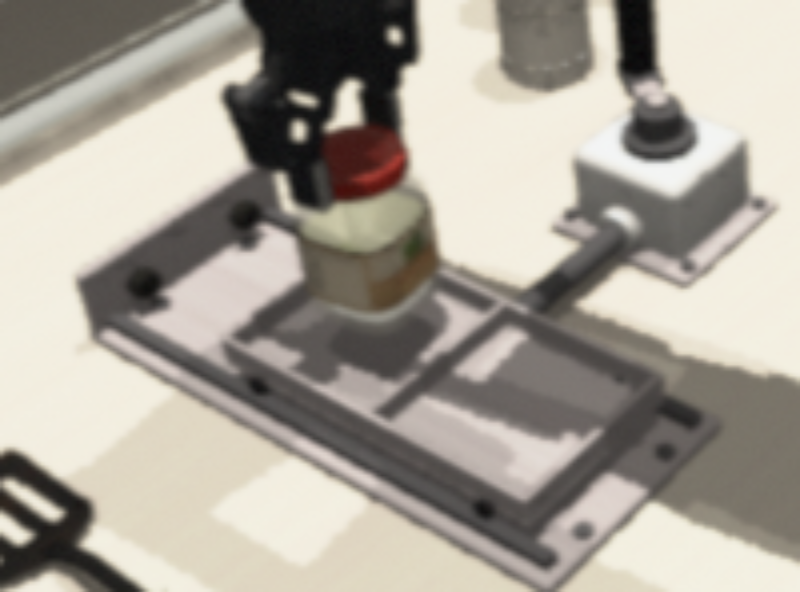

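```bash
python3 -m pendant '[[[-0.004,-0.002,0.012,0,0,0,1],[0,0,0.01,0,0,0,1],[0,0,0.006,0,0,0,1],[0,0,0,0,0,0,1]]]'
```

```text
time_s: 6.8
eef_pos: [0.6073, 0.2219, 0.1173]
eef_rot: [0.001, 0.785, -0.619, -0.001]
wrist_force: [-0.4, -0.5, -4.5]
opening: 0.68
```

```bash
python3 -m pendant '[[[0,0,0.004,0,0,0,1],[0,0,0.003,0,0,0,1],[0,0,0,0,0,0,1]]]'
```

```text
time_s: 7.1
eef_pos: [0.6079, 0.222, 0.1112]
eef_rot: [0.0, 0.785, -0.619, -0.0]
wrist_force: [0.1, -0.1, -4.7]
opening: 0.681
```

```bash
python3 -m pendant '[[[0,0,0.002,0,0,0,1],[0,0,0,0,0,0,1]]]';python3 -m pendant '[[[0,0,0.002,0,0,0,1],[0,0,0,0,0,0,1]]]'
```

```text
time_s: 7.3
eef_pos: [0.6081, 0.222, 0.1094]
eef_rot: [0.0, 0.785, -0.619, -0.0]
wrist_force: [-0.1, 0.1, -4.2]
opening: 0.679
time_s: 7.5
eef_pos: [0.609, 0.2223, 0.1092]
eef_rot: [-0.001, 0.785, -0.619, 0.001]
wrist_force: [-2.6, -0.2, 4.5]
opening: 0.678
```

```bash
python3 -m pendant '[[[0,0,0,0,0,0,-1],[0,0,0,0,0,0,-1],[0,0,0,0,0,0,-1],[0,0,0,0,0,0,-1],[0,0,-0.01,0,0,0,-1],[0,0,-0.03,0,0,0,-1],[0,0,-0.03,0,0,0,-1],[0,0,-0.03,0,0,0,-1],[0,0,-0.03,0,0,0,-1],[0,0,-0.03,0,0,0,-1]]]'
python3 - <<'E'
from h import *
p,d=cam("wrist");cv2.imwrite("pics/w6.png",p[:,:,::-1])
p,d=cam("scene");q=p[220:380,90:290];cv2.imwrite("pics/s6.png",cv2.resize(q,None,fx=4,fy=3.7)[:,:,::-1])
E
```

```text
time_s: 8.5
eef_pos: [0.6081, 0.222, 0.2697]
eef_rot: [-0.0, 0.785, -0.619, 0.0]
wrist_force: [1.0, -0.2, -0.3]
opening: 0.998
```

View pics/w6.png

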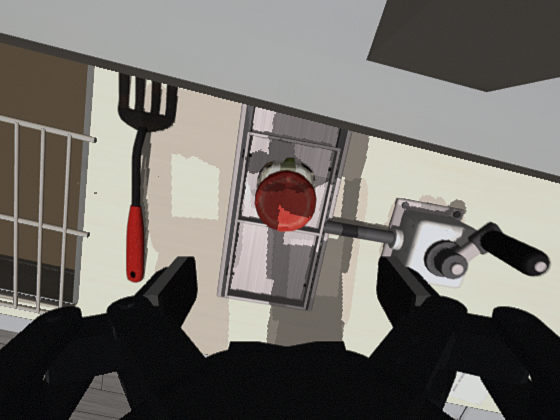

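View pics/s6.png

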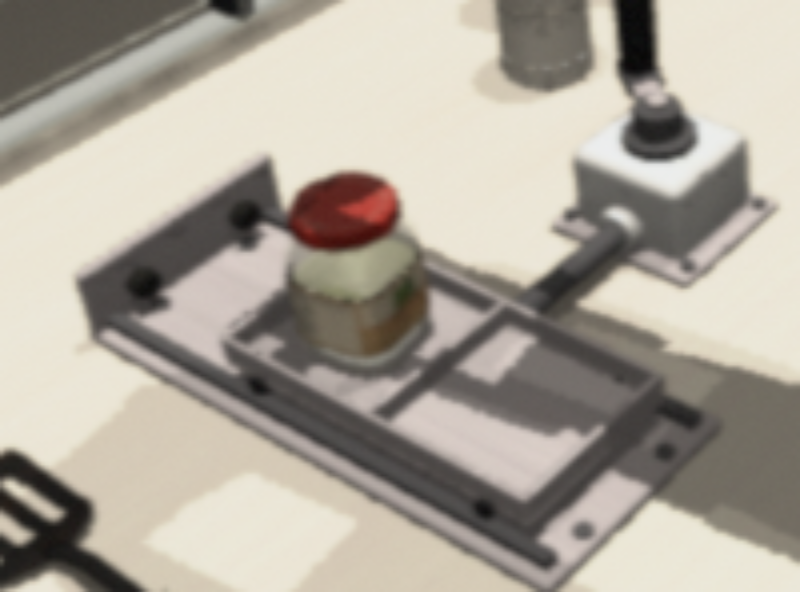

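```bash
python3 - <<'E'
from h import *
np.set_printoptions(precision=4,suppress=True)
P=par("wrist")
D={}
for n,u,v in [("RL",248,131),("RR",342,149),("FL",220,296),("FR",310,309)]: D[n]=onplane(P,u,v,.048);print(n,D[n])
print(np.mean(list(D.values()),0))
print("lid",onplane(P,286,200,.14), "handle",onplane(P,540,265,.166))
E
```

```text
RL [0.6662 0.2847 0.048 ]
RR [0.6723 0.1661 0.048 ]
FL [0.4355 0.2776 0.048 ]
FR [0.4452 0.1483 0.048 ]
[0.5548 0.2192 0.048 ]
lid [0.6119 0.2235 0.14  ] handle [ 0.6122 -0.0256  0.166 ]
```

```bash
python3 -m pendant '[[[0.02,0.006,0,0,0,0,-1],[0.045,0.013,0,0,0,0,-1],[0.045,0.013,0,0,0,0,-1],[0.045,0.013,0,0,0,0,-1],[0.045,0.013,0,0,0,0,-1],[0.045,0.013,0,0,0,0,-1],[0.045,0.013,0,0,0,0,-1],[0.045,0.013,0,0,0,0,-1],[0.045,0.013,0,0,0,0,-1],[0.045,0.013,0,0,0,0,-1]]]'
python3 -m pendant '[[[0.034,0.01,0,0,0,0,-1],[0.02,0.004,0.02,0,0,0,-1],[0,0,0.02,0,0,0,-1],[0,0,0,0,0,0,-1]]]'
python3 - <<'E'
from h import *
np.set_printoptions(precision=4,suppress=True)
o=ctrl.get_obs();print(o["eef_pos"],o["eef_rot"])
P=par("wrist");p,d=cam("wrist");cv2.imwrite("pics/w7.png",p[:,:,::-1]);np.savez("w7.npz",p=p,d=d)
W=cloud(P,d)
m=((W[...,2]>.062)&(W[...,2]<.08)&(np.hypot(W[...,0]-.585,W[...,1]+.276)<.05)).astype(np.uint8)
cn,_=cv2.findContours(m,0,1);e=cv2.fitEllipse(cv2.convexHull(max(cn,key=len)));print(e,onplane(P,*e[0],.072))
E
```

```text
time_s: 9.6
eef_pos: [0.5873, -0.2218, 0.2676]
eef_rot: [-0.0, 0.785, -0.619, 0.0]
wrist_force: [0.5, -0.7, 0.4]
opening: 1.001
time_s: 10.0
eef_pos: [0.5847, -0.2755, 0.2237]
eef_rot: [0.0, 0.785, -0.62, -0.003]
wrist_force: [-0.1, 0.2, -1.0]
opening: 0.998
[ 0.5847 -0.2755  0.2237] [ 0.0001  0.7849 -0.6197 -0.0034]
((288.1819152832031, 192.56625366210938), (54.17106628417969, 54.65898132324219), 2.8257100582122803) [ 0.5881 -0.2753  0.072 ]
```

View pics/w7.png

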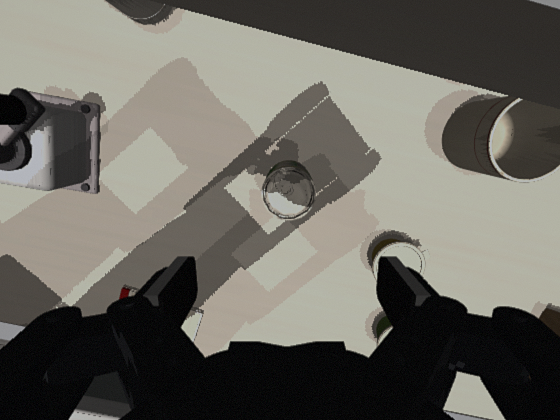

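```bash
python3 -m pendant '[[[0,-0.002,0.03,0,0,0,-1],[0,0,0.03,0,0,0,-1],[0,0,0.03,0,0,0,-1],[0,0,0.03,0,0,0,-1],[0,0,0.025,0,0,0,-1],[0,0,0.02,0,0,0,-1],[0,0,0,0,0,0,-1],[0,0,0,0,0,0,-1]]]'
python3 - <<'E'
from h import *
p,d=cam("wrist");cv2.imwrite("pics/w8.png",p[:,:,::-1]);print(ctrl.get_obs()["eef_pos"])
E
```

```text
time_s: 10.85
eef_pos: [0.5897, -0.2752, 0.0639]
eef_rot: [-0.0, 0.786, -0.619, 0.001]
wrist_force: [0.6, -0.3, -0.0]
opening: 0.999
[ 0.59012575 -0.27564543  0.06467841]
```

View pics/w8.png

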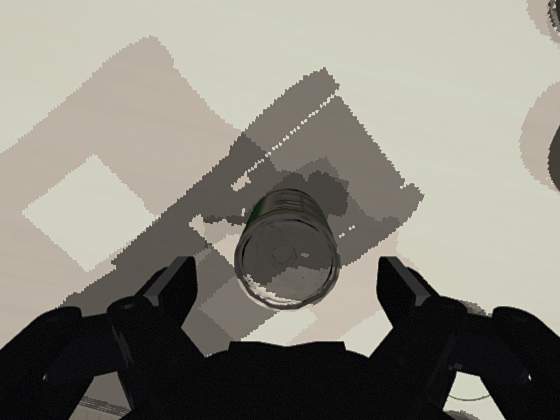

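```bash
python3 -m pendant '[[[0,0.002,0.009,0,0,0,-1],[0,0,0,0,0,0,-1],[0,0,0,0,0,0,1],[0,0,0,0,0,0,1],[0,0,0,0,0,0,1],[0,0,0,0,0,0,1],[0,0,0,0,0,0,1],[0,0,0,0,0,0,1],[0,0,0,0,0,0,1]]]'
```

```text
time_s: 11.8
eef_pos: [0.5873, -0.2762, 0.055]
eef_rot: [0.0, 0.785, -0.619, 0.001]
wrist_force: [-2.2, 1.2, 6.1]
opening: 0.616
```

```bash
python3 -m pendant '[[[0,0,-0.01,0,0,0,1],[0,0,-0.03,0,0,0,1],[0,0,-0.04,0,0,0,1],[0,0,-0.04,0,0,0,1],[0,0,-0.04,0,0,0,1],[0,0,-0.03,0,0,0,1],[-0.01,0,-0.01,0,0,0,1],[-0.03,-0.002,0,0,0,0,1],[-0.04,-0.002,0,0,0,0,1],[-0.04,-0.002,0,0,0,0,1]]]'
python3 -m pendant '[[[-0.04,-0.002,0,0,0,0,1],[-0.04,-0.002,0,0,0,0,1],[-0.04,-0.002,0,0,0,0,1],[-0.04,-0.002,0,0,0,0,1],[-0.04,-0.002,0,0,0,0,1],[-0.04,-0.002,0,0,0,0,1],[-0.04,-0.002,0,0,0,0,1],[-0.03,-0.002,0,0,0,0,1],[-0.02,0,0,0,0,0,1],[0,0,0,0,0,0,1]]]'
python3 - <<'E'
from h import *
np.set_printoptions(precision=4,suppress=True)
p,d=cam("wrist");cv2.imwrite("pics/w9.png",p[:,:,::-1]);print(ctrl.get_obs()["eef_pos"])
E
```

```text
time_s: 12.8
eef_pos: [0.5631, -0.1557, 0.2516]
eef_rot: [0.0, 0.785, -0.619, -0.002]
wrist_force: [0.3, -0.1, -2.9]
opening: 0.606
time_s: 13.8
eef_pos: [0.5008, 0.1696, 0.2519]
eef_rot: [0.001, 0.787, -0.618, -0.001]
wrist_force: [0.0, -0.9, -2.0]
opening: 0.607
[0.5015 0.1681 0.2521]
```

View pics/w9.png

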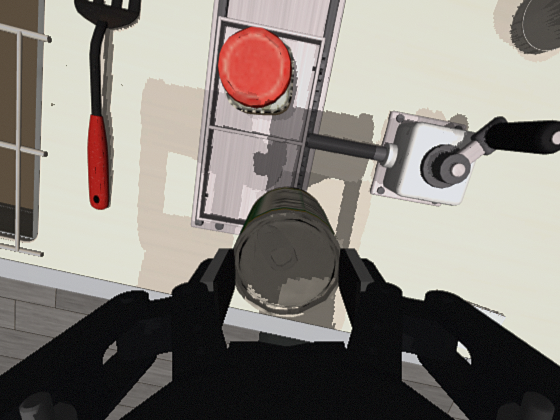

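```bash
python3 -m pendant '[[[-0.027,-0.004,0,0,0,0,1],[-0.02,-0.002,0,0,0,0,1],[0,0,0.03,0,0,0,1],[0,0,0.03,0,0,0,1],[0,0,0.03,0,0,0,1],[0,0,0.03,0,0,0,1],[0,0,0.02,0,0,0,1],[0,0,0.005,0,0,0,1],[0,0,0,0,0,0,1]]]'
python3 - <<'E'
from h import *
np.set_printoptions(precision=4,suppress=True)
p,d=cam("scene");q=p[220:380,90:290];cv2.imwrite("pics/s10.png",cv2.resize(q,None,fx=4,fy=3.7)[:,:,::-1]);print(ctrl.get_obs()["eef_pos"])
E
```

```text
time_s: 14.75
eef_pos: [0.4973, 0.2131, 0.1075]
eef_rot: [0.001, 0.785, -0.619, -0.001]
wrist_force: [0.5, 0.6, -2.0]
opening: 0.609
[0.4982 0.2135 0.1088]
```

View pics/s10.png

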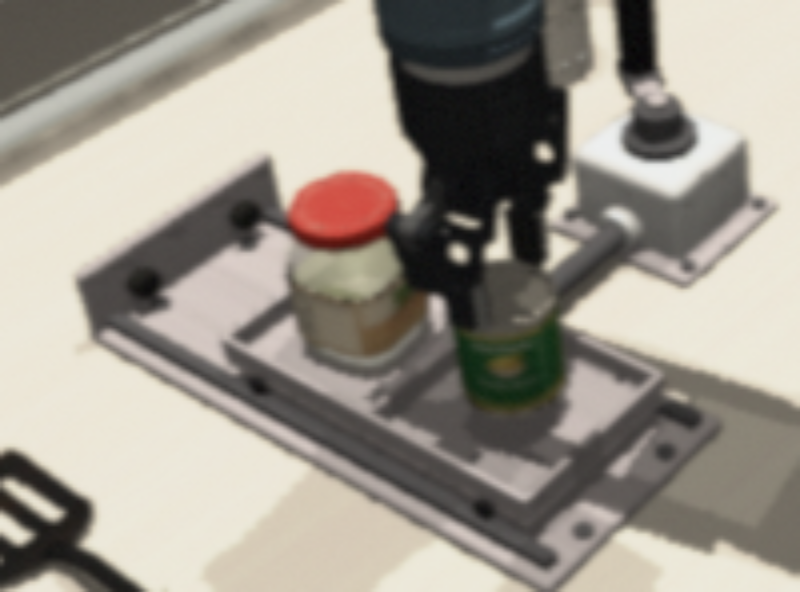

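```bash
python3 -m pendant '[[[0,0,0.01,0,0,0,1],[0,0,0.006,0,0,0,1],[0,0,0.003,0,0,0,1],[0,0,0,0,0,0,1]]]';python3 -m pendant '[[[0,0,0.002,0,0,0,1],[0,0,0.001,0,0,0,1],[0,0,0,0,0,0,1]]]'
```

```text
time_s: 15.2
eef_pos: [0.4976, 0.214, 0.0891]
eef_rot: [0.0, 0.785, -0.619, -0.0]
wrist_force: [-1.6, 0.3, -2.4]
opening: 0.609
time_s: 15.5
eef_pos: [0.4979, 0.2141, 0.0865]
eef_rot: [0.0, 0.785, -0.619, -0.0]
wrist_force: [0.5, 1.2, -1.6]
opening: 0.612
```

```bash
python3 -m pendant '[[[0,0,0.002,0,0,0,1],[0,0,0,0,0,0,1]]]';python3 -m pendant '[[[0,0,0.0015,0,0,0,1],[0,0,0,0,0,0,1]]]'
```

```text
time_s: 15.7
eef_pos: [0.4984, 0.2142, 0.0851]
eef_rot: [-0.0, 0.785, -0.619, 0.0]
wrist_force: [-0.1, -0.3, 1.3]
opening: 0.613
time_s: 15.9
eef_pos: [0.4988, 0.2142, 0.085]
eef_rot: [-0.001, 0.785, -0.619, 0.001]
wrist_force: [-4.5, -0.4, 13.7]
opening: 0.61
```

```bash
python3 -m pendant '[[[0,0,-0.001,0,0,0,1],[0,0,0,0,0,0,-1],[0,0,0,0,0,0,-1],[0,0,0,0,0,0,-1],[0,0,0,0,0,0,-1],[0,0,-0.01,0,0,0,-1],[0,0,-0.03,0,0,0,-1],[0,0,-0.04,0,0,0,-1],[0,0,-0.05,0,0,0,-1],[0,0,-0.05,0,0,0,-1]]]'
python3 - <<'E'
from h import *
np.set_printoptions(precision=4,suppress=True)
o=ctrl.get_obs();P=par("wrist");p,d=cam("wrist");cv2.imwrite("pics/w11.png",p[:,:,::-1]);print(o["eef_pos"])
p,d=cam("scene");q=p[200:380,90:290];cv2.imwrite("pics/s11.png",cv2.resize(q,None,fx=4,fy=3.3)[:,:,::-1])
E
```

```text
time_s: 16.9
eef_pos: [0.4974, 0.2139, 0.2663]
eef_rot: [0.0, 0.785, -0.619, -0.0]
wrist_force: [1.3, 0.4, -0.5]
opening: 0.996
[0.4974 0.2139 0.2663]
```

View pics/w11.png

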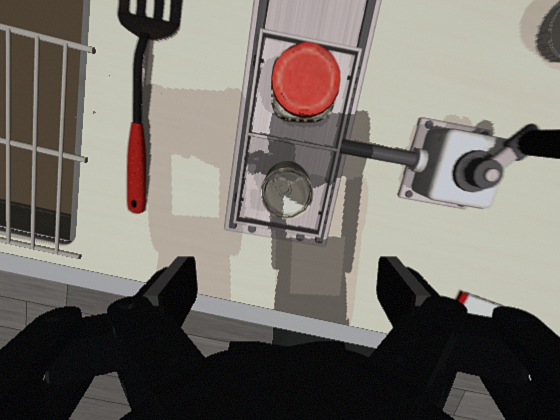

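View pics/s11.png

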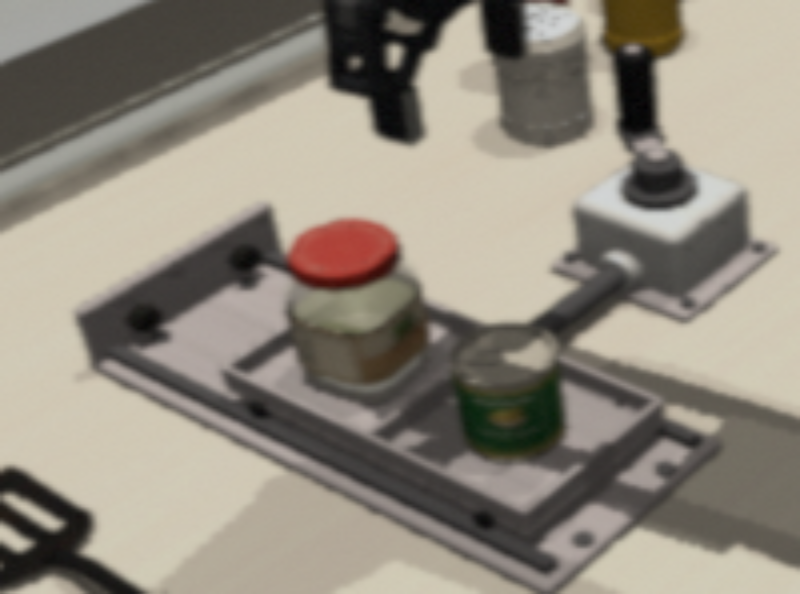

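```bash
python3 -m pendant '[[[0,0,0,0,0,0.12,-1],[0,0,0,0,0,0.116,-1],[0.03,-0.015,0,0,0,0,-1],[0.04,-0.02,0,0,0,0,-1],[0.04,-0.02,0,0,0,0,-1],[0.04,-0.02,0,0,0,0,-1],[0.04,-0.02,0,0,0,0,-1],[0.03,-0.012,0,0,0,0,-1],[0.016,-0.005,0,0,0,0,-1],[0,0,0,0,0,0,-1]]]'
python3 - <<'E'
from h import *
np.set_printoptions(precision=4,suppress=True)
o=ctrl.get_obs();P=par("wrist");p,d=cam("wrist");cv2.imwrite("pics/w12.png",p[:,:,::-1]);print(o["eef_pos"],o["eef_rot"],o["q"]);np.savez("w12.npz",p=p,d=d)
W=cloud(P,d)
for h0,h1 in [(.155,.18),(.14,.155)]:
    m=(W[...,2]>h0)&(W[...,2]<h1)&(np.hypot(W[...,0]-.609,W[...,1]+.022)<.04);print(m.sum(),np.median(W[m],0) if m.any() else 0, np.argwhere(m).mean(0))
E
```

```text
time_s: 18.0
eef_pos: [0.61, -0.0238, 0.2637]
eef_rot: [-0.0, -0.706, 0.708, 0.0]
wrist_force: [-0.6, 0.4, -0.1]
opening: 1.002
[ 0.61   -0.0238  0.2637] [-0.0002 -0.7061  0.7081  0.0002] [-0.2331  0.2267  1.4631 -0.0002  1.4523  1.3407]
710 [ 0.6119 -0.0187  0.1668] [207.4    281.2042]
74 [ 0.6212 -0.0193  0.1478] [193.3243 282.0946]
```

View pics/w12.png

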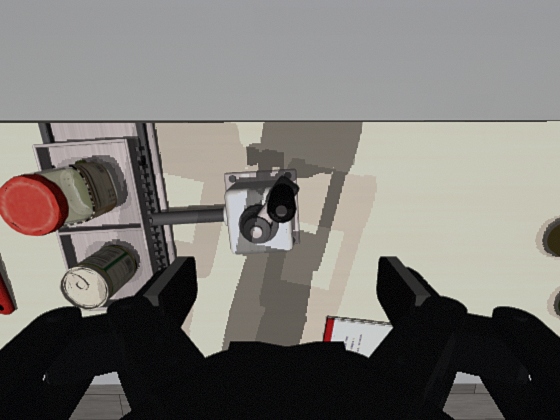

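```bash
python3 -c "
from bench import ctrl;print(ctrl.tips_ahead)"; python3 -m pendant '[[[-0.004,0,0.03,0,0,0,-1],[0,0,0.03,0,0,0,-1],[0,0,0.03,0,0,0,-1],[0,0,0.02,0,0,0,-1],[0,0,0,0,0,0,-1],[0,0,0,0,0,0,-1]]]'
python3 - <<'E'
from h import *
np.set_printoptions(precision=4,suppress=True)
o=ctrl.get_obs();P=par("wrist");p,d=cam("wrist");cv2.imwrite("pics/w13.png",p[:,:,::-1]);print(o["eef_pos"],o["wrist_force"])
E
```

```text
0.025
time_s: 18.65
eef_pos: [0.6097, -0.0165, 0.1546]
eef_rot: [-0.0, 0.708, -0.707, -0.0]
wrist_force: [0.2, -0.3, 0.6]
opening: 0.993
[ 0.6097 -0.0165  0.1546] [ 0.2367 -0.2797  0.6033]
```

View pics/w13.png

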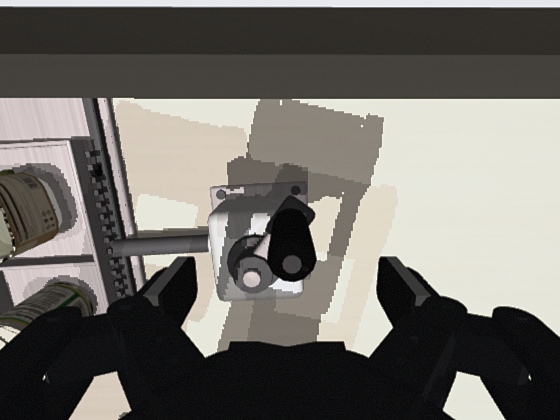

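```bash
python3 - <<'E'
from h import *
P=par("wrist");print(onplane(P,292,263,.166),onplane(P,252,277,.112))
E
python3 -m pendant '[[[0.002,0,0.012,0,0,0,-1],[0,0,0.003,0,0,0,-1],[0,0,0,0,0,0,-1],[0,0,0,0,0,0,0],[0,0,0,0,0,0,1],[0,0,0,0,0,0,1],[0,0,0,0,0,0,1],[0,0,0,0,0,0,1],[0,0,0,0,0,0,1]]]'
```

```text
[ 0.60914765 -0.01947855  0.166     ] [0.5734233  0.00854209 0.112     ]
time_s: 19.6
eef_pos: [0.6103, -0.0199, 0.1395]
eef_rot: [0.0, -0.707, 0.707, -0.0]
wrist_force: [0.3, 1.9, 2.8]
opening: 0.28
```

```bash
python3 - <<'E'
import numpy as np
for k in range(36):
    m=np.radians(-45-10*k);print(-45-10*k,"[%.4f,%.4f,0,0,0,0,1]"%(.00872*np.cos(m),-.00872*np.sin(m)))
E
```

```text
-45 [0.0062,0.0062,0,0,0,0,1]
-55 [0.0050,0.0071,0,0,0,0,1]
-65 [0.0037,0.0079,0,0,0,0,1]
-75 [0.0023,0.0084,0,0,0,0,1]
-85 [0.0008,0.0087,0,0,0,0,1]
-95 [-0.0008,0.0087,0,0,0,0,1]
-105 [-0.0023,0.0084,0,0,0,0,1]
-115 [-0.0037,0.0079,0,0,0,0,1]
-125 [-0.0050,0.0071,0,0,0,0,1]
-135 [-0.0062,0.0062,0,0,0,0,1]
-145 [-0.0071,0.0050,0,0,0,0,1]
-155 [-0.0079,0.0037,0,0,0,0,1]
-165 [-0.0084,0.0023,0,0,0,0,1]
-175 [-0.0087,0.0008,0,0,0,0,1]
-185 [-0.0087,-0.0008,0,0,0,0,1]
-195 [-0.0084,-0.0023,0,0,0,0,1]
-205 [-0.0079,-0.0037,0,0,0,0,1]
-215 [-0.0071,-0.0050,0,0,0,0,1]
-225 [-0.0062,-0.0062,0,0,0,0,1]
-235 [-0.0050,-0.0071,0,0,0,0,1]
-245 [-0.0037,-0.0079,0,0,0,0,1]
-255 [-0.0023,-0.0084,0,0,0,0,1]
-265 [-0.0008,-0.0087,0,0,0,0,1]
-275 [0.0008,-0.0087,0,0,0,0,1]
-285 [0.0023,-0.0084,0,0,0,0,1]
-295 [0.0037,-0.0079,0,0,0,0,1]
-305 [0.0050,-0.0071,0,0,0,0,1]
-315 [0.0062,-0.0062,0,0,0,0,1]
-325 [0.0071,-0.0050,0,0,0,0,1]
-335 [0.0079,-0.0037,0,0,0,0,1]
-345 [0.0084,-0.0023,0,0,0,0,1]
-355 [0.0087,-0.0008,0,0,0,0,1]
-365 [0.0087,0.0008,0,0,0,0,1]
-375 [0.0084,0.0023,0,0,0,0,1]
-385 [0.0079,0.0037,0,0,0,0,1]
-395 [0.0071,0.0050,0,0,0,0,1]
```

```bash
python3 -m pendant '[[[0.0042,0.0031,0,0,0,0,1],[0.0062,0.0062,0,0,0,0,1],[0.0050,0.0071,0,0,0,0,1],[0.0037,0.0079,0,0,0,0,1],[0.0023,0.0084,0,0,0,0,1]]]'
```

```text
time_s: 20.1
eef_pos: [0.5769, -0.0421, 0.1394]
eef_rot: [0.0, -0.707, 0.707, -0.001]
wrist_force: [3.3, 2.9, 5.0]
opening: 0.283
```

```bash
python3 -m pendant '[[[0.0008,0.0087,0,0,0,0,1],[-0.0008,0.0087,0,0,0,0,1],[-0.0023,0.0084,0,0,0,0,1],[-0.0037,0.0079,0,0,0,0,1],[-0.0050,0.0071,0,0,0,0,1],[-0.0062,0.0062,0,0,0,0,1],[-0.0071,0.0050,0,0,0,0,1],[-0.0079,0.0037,0,0,0,0,1],[-0.0084,0.0023,0,0,0,0,1],[-0.0087,0.0008,0,0,0,0,1]]]'
python3 - <<'E'
from h import *
p,d=cam("scene");q=p[180:380,90:330];cv2.imwrite("pics/s14.png",cv2.resize(q,None,fx=3.2,fy=3)[:,:,::-1])
E
```

```text
time_s: 21.1
eef_pos: [0.5178, 0.0069, 0.1394]
eef_rot: [-0.001, -0.707, 0.707, -0.001]
wrist_force: [1.0, -3.3, 6.6]
opening: 0.282
```

View pics/s14.png

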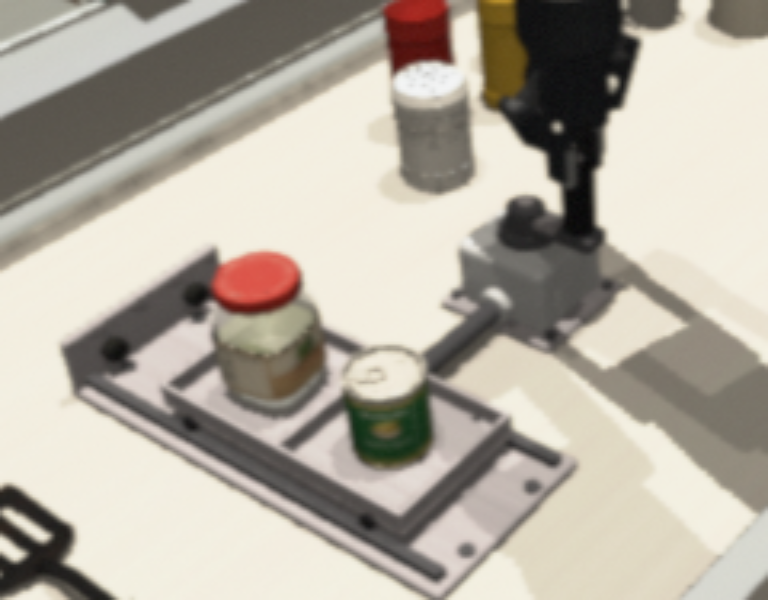

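```bash
python3 -m pendant '[[[-0.0087,-0.0008,0,0,0,0,1],[-0.0084,-0.0023,0,0,0,0,1],[-0.0079,-0.0037,0,0,0,0,1],[-0.0071,-0.0050,0,0,0,0,1],[-0.0062,-0.0062,0,0,0,0,1],[-0.0050,-0.0071,0,0,0,0,1],[-0.0037,-0.0079,0,0,0,0,1],[-0.0023,-0.0084,0,0,0,0,1],[-0.0008,-0.0087,0,0,0,0,1],[0.0008,-0.0087,0,0,0,0,1]]]'
```

```text
time_s: 22.15
eef_pos: [0.5757, 0.0575, 0.1393]
eef_rot: [0.001, 0.707, -0.707, -0.001]
wrist_force: [-4.4, 2.1, 11.5]
opening: 0.282
```

```bash
python3 -m pendant '[[[0.0023,-0.0084,0,0,0,0,1],[0.0037,-0.0079,0,0,0,0,1],[0.0050,-0.0071,0,0,0,0,1],[0.0062,-0.0062,0,0,0,0,1],[0.0071,-0.0050,0,0,0,0,1],[0.0079,-0.0037,0,0,0,0,1],[0.0084,-0.0023,0,0,0,0,1],[0.0087,-0.0008,0,0,0,0,1],[0.0087,0.0008,0,0,0,0,1],[0.0084,0.0023,0,0,0,0,1]]]'
```

```text
time_s: 23.15
eef_pos: [0.615, -0.0088, 0.1394]
eef_rot: [-0.0, 0.707, -0.707, -0.0]
wrist_force: [1.5, 3.6, 7.3]
opening: 0.281
```

```bash
python3 -m pendant '[[[0.0079,0.0037,0,0,0,0,1],[0.0071,0.0050,0,0,0,0,1],[0.0062,0.0062,0,0,0,0,1],[0.0050,0.0071,0,0,0,0,1],[0.0037,0.0079,0,0,0,0,1],[0.0023,0.0084,0,0,0,0,1],[0.0008,0.0087,0,0,0,0,1],[-0.0008,0.0087,0,0,0,0,1],[-0.0023,0.0084,0,0,0,0,1],[-0.0037,0.0079,0,0,0,0,1]]]'
python3 - <<'E'
from h import *
p,d=cam("scene");q=p[180:380,90:330];cv2.imwrite("pics/s15.png",cv2.resize(q,None,fx=3.2,fy=3)[:,:,::-1])
E
```

```text
time_s: 24.15
eef_pos: [0.5432, -0.0358, 0.1394]
eef_rot: [0.0, -0.707, 0.707, -0.001]
wrist_force: [3.0, -1.7, 5.2]
opening: 0.279
```

View pics/s15.png

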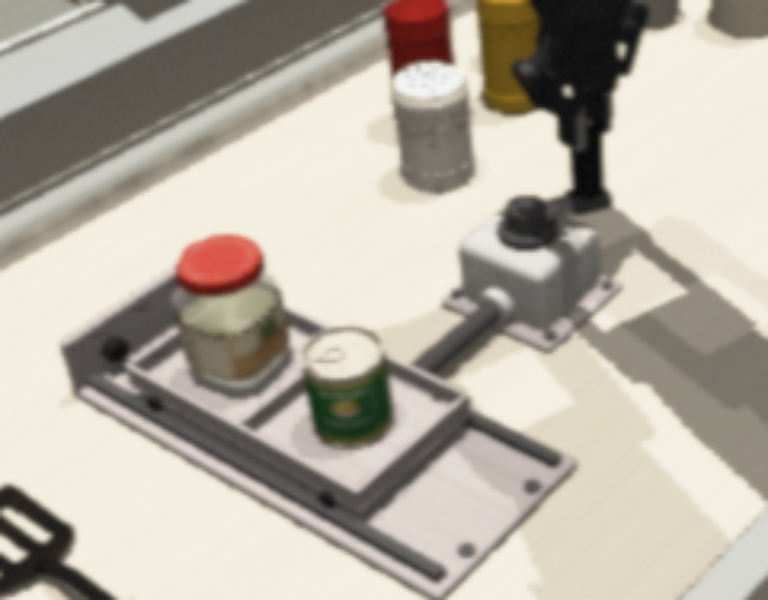

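Carriage about 30 mm from the stop, contents steady. Continue from -120°.

```bash
python3 -m pendant '[[[-0.0050,0.0071,0,0,0,0,1],[-0.0062,0.0062,0,0,0,0,1],[-0.0071,0.0050,0,0,0,0,1],[-0.0079,0.0037,0,0,0,0,1],[-0.0084,0.0023,0,0,0,0,1],[-0.0087,0.0008,0,0,0,0,1],[-0.0087,-0.0008,0,0,0,0,1],[-0.0084,-0.0023,0,0,0,0,1],[-0.0079,-0.0037,0,0,0,0,1],[-0.0071,-0.0050,0,0,0,0,1]]]'
python3 - <<'E'
from h import *
p,d=cam("scene");q=p[180:380,90:330];cv2.imwrite("pics/s16.png",cv2.resize(q,None,fx=3.2,fy=3)[:,:,::-1])
E
```

```text
time_s: 25.2
eef_pos: [0.5289, 0.0394, 0.1393]
eef_rot: [0.002, 0.707, -0.707, 0.0]
wrist_force: [-2.3, -3.6, 9.6]
opening: 0.283
```

View pics/s16.png

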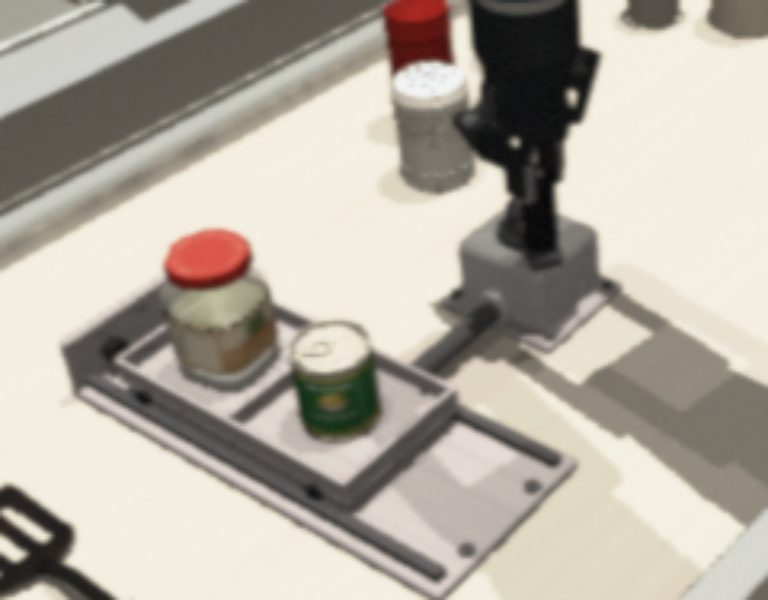

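```bash
python3 -m pendant '[[[-0.0062,-0.0062,0,0,0,0,1],[-0.0050,-0.0071,0,0,0,0,1],[-0.0037,-0.0079,0,0,0,0,1],[-0.0023,-0.0084,0,0,0,0,1],[-0.0008,-0.0087,0,0,0,0,1]]]'
python3 - <<'E'
from h import *
p,d=cam("scene");q=p[180:380,90:330];cv2.imwrite("pics/s17.png",cv2.resize(q,None,fx=3.2,fy=3)[:,:,::-1])
E
```

```text
time_s: 25.75
eef_pos: [0.5668, 0.0583, 0.1393]
eef_rot: [0.001, 0.707, -0.707, -0.001]
wrist_force: [-4.4, 0.4, 12.2]
opening: 0.28
```

View pics/s17.png

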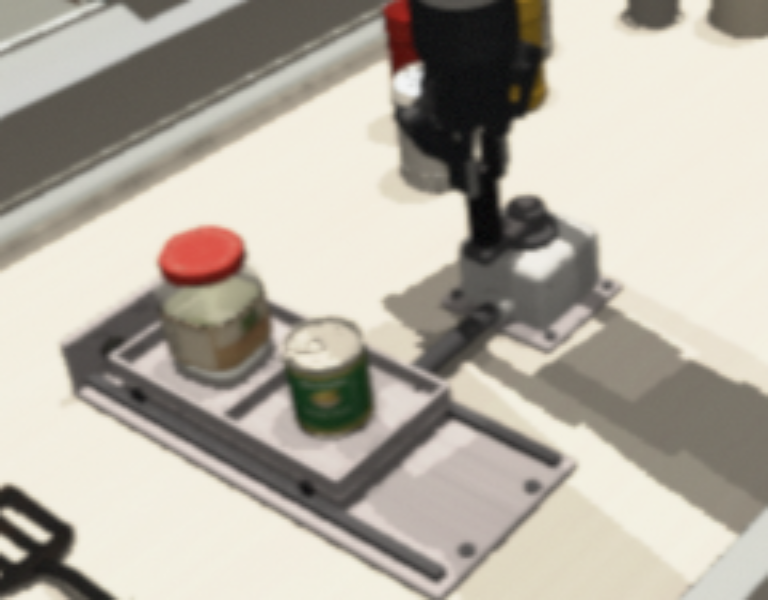

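```bash
python3 -m pendant '[[[0.0008,-0.0087,0,0,0,0,1],[0.0023,-0.0084,0,0,0,0,1],[0.0037,-0.0079,0,0,0,0,1],[0.0050,-0.0071,0,0,0,0,1]]]'
```

```text
time_s: 26.2
eef_pos: [0.5992, 0.0471, 0.1393]
eef_rot: [0.001, 0.707, -0.707, -0.001]
wrist_force: [-2.0, 4.0, 10.6]
opening: 0.282
```

Next -670°, half-size steps.

```bash
python3 -m pendant '[[[0.0029,-0.0033,0,0,0,0,1],[0.0032,-0.003,0,0,0,0,1],[0.0034,-0.0027,0,0,0,0,1],[0.0037,-0.0024,0,0,0,0,1]]]'
python3 - <<'E'
from h import *
p,d=cam("scene");q=p[180:380,90:330];cv2.imwrite("pics/s18.png",cv2.resize(q,None,fx=3.2,fy=3)[:,:,::-1])
E
```

```text
time_s: 26.6
eef_pos: [0.6095, 0.0359, 0.1391]
eef_rot: [0.0, 0.707, -0.707, -0.004]
wrist_force: [-8.9, 15.7, 15.7]
opening: 0.28
```

View pics/s18.png

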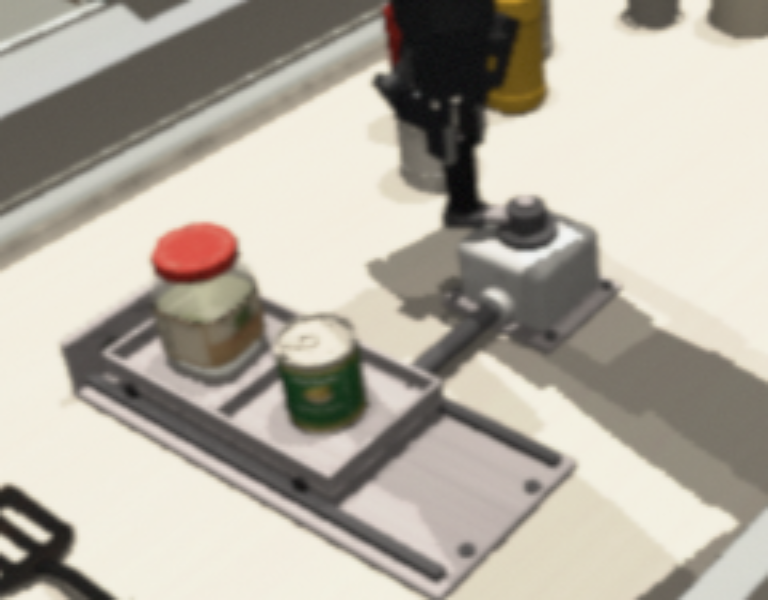

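```bash
python3 -m pendant '[[[0.0012,-0.0008,0,0,0,0,1],[0,0,0,0,0,0,1],[0,0,0,0,0,0,1]]]'
python3 - <<'E'
from h import *
p,d=cam("scene");cv2.imwrite("pics/s19.png",cv2.resize(p[250:375,100:280],None,fx=4,fy=4,interpolation=cv2.INTER_CUBIC)[:,:,::-1])
E
```

```text
time_s: 26.95
eef_pos: [0.6094, 0.0362, 0.1391]
eef_rot: [0.0, 0.708, -0.707, -0.005]
wrist_force: [-7.5, 14.0, 14.6]
opening: 0.281
```

View pics/s19.png

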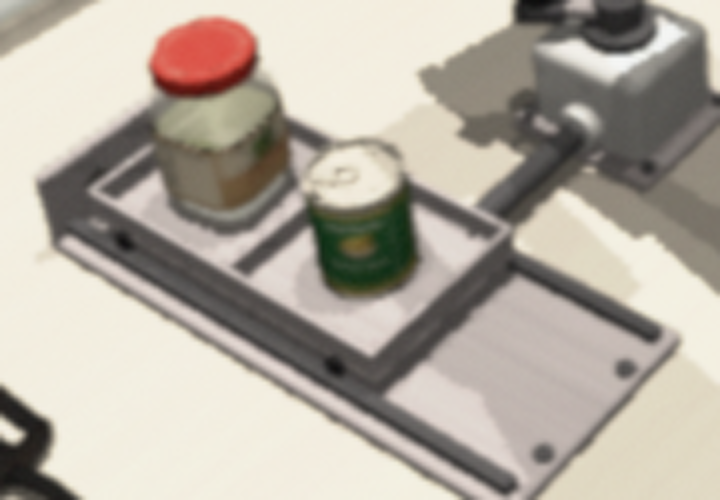

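```bash
python3 - <<'E'
from h import *
S=par("scene")
f=lambda x,y:onplane(S,100+x/4,250+y/4,.048)
for a,b in [((187,252),(90,188)),((490,425),(372,360)),((622,291),(512,228)),((340,328),(235,268))]: print(f(*b)-f(*a),np.linalg.norm(f(*b)-f(*a)))
E
```

```text
[0.08755823 0.00087365 0.        ] 0.08756258573143583
[0.07977303 0.00645315 0.        ] 0.0800336146221615
[8.16312118e-02 8.59948418e-04 1.11022302e-16] 0.08163574126171419
[ 8.01549097e-02  5.02333173e-03 -1.11022302e-16] 0.08031216226056696
```

```bash
python3 -m pendant '[[[-0.0016,0.0012,0,0,0,0,1],[0,0,0,0,0,0,1],[0,0,0,0,0,0,-1],[0,0,0,0,0,0,-1],[0,0,0,0,0,0,-1],[0,0,0,0,0,0,-1],[0,0,-0.01,0,0,0,-1],[0,0,-0.03,0,0,0,-1],[0,0,-0.04,0,0,0,-1],[0,0,-0.04,0,0,0,-1]]]'
python3 -m pendant '[[[0,0.02,-0.02,0,0,0,-1],[0,0.03,0,0,0,0,-1],[0,0,0,0,0,0,-1]]]'
python3 - <<'E'
from h import *
p,d=cam("scene");cv2.imwrite("pics/s20.png",cv2.resize(p[170:380,90:340],None,fx=3.2,fy=2.85,interpolation=cv2.INTER_CUBIC)[:,:,::-1])
p,d=cam("wrist");cv2.imwrite("pics/w20.png",p[:,:,::-1])
p,d=cam("top");cv2.imwrite("pics/t20.png",cv2.resize(p[120:320,60:460],None,fx=2,fy=2)[:,:,::-1]);print(ctrl.get_obs()["wrist_force"])
E
```

```text
time_s: 28.0
eef_pos: [0.6112, 0.0332, 0.2605]
eef_rot: [-0.0, -0.707, 0.707, 0.0]
wrist_force: [0.5, -0.6, 0.5]
opening: 1.002
time_s: 28.3
eef_pos: [0.5597, 0.0335, 0.2806]
eef_rot: [0.0, -0.707, 0.707, -0.0]
wrist_force: [0.0, 0.6, 0.3]
opening: 1.001
[-0.54014869 -0.17232436 -0.27255847]
```

View pics/s20.png

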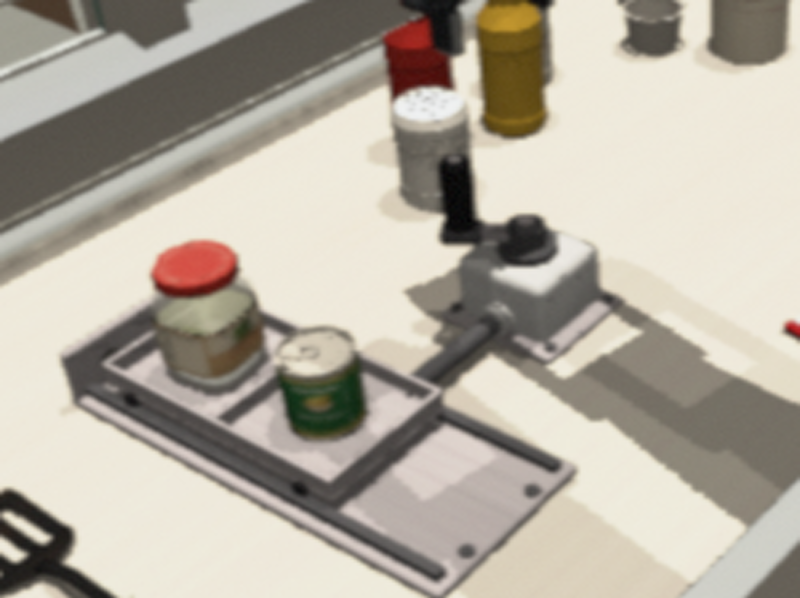

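View pics/w20.png

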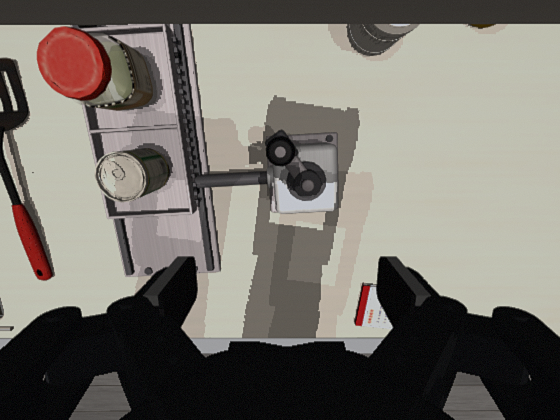

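View pics/t20.png

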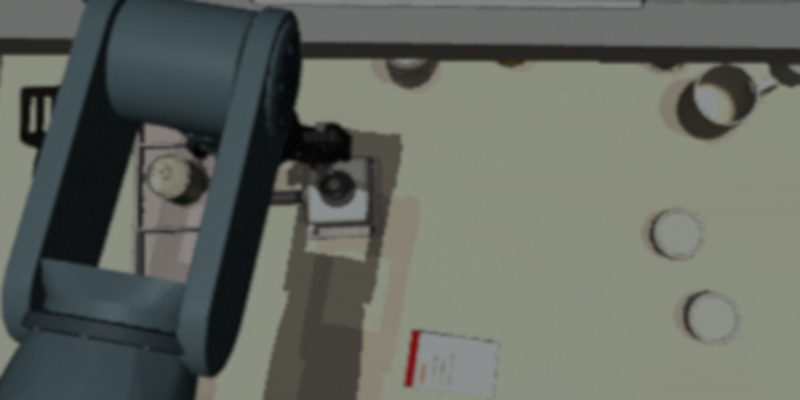

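```bash
python3 -c "
from bench import ctrl;print(ctrl.hand_in())"
```

```text
the job is handed in; nothing more can be done
None
```

The job is done and handed in at about 28.5 s; `hand_in` gave no verdict. The jar is in the rear pocket and the tin in the front one, both released. I then wound the crank about 11.4 rad clockwise at about 1.75 rad/s (one turn in 3.6 s) without letting go, until it met its hard stop. After that I let go of the handle and lifted clear.

**What the last checks showed:**
- **Stop:** the force at the handle rose from about 4 N to about 18 N, as a hard stop would give.
- **Carriage travel:** four pocket-corner measurements in the scene camera gave 80 to 88 mm. About 80 mm is what I expected if the carriage had started about 4 mm from the front. I inferred that start from the crank angle and did not measure it.
- **Jar and tin:** both stand upright in their pockets in the last pictures.
- **Bystanders:** the dredger and both tubs are in their original places.
- **Robot:** it touches nothing, with about 0 N at the wrist.

**What disagreed:** the top, scene and wrist cameras differed by 5 to 10 mm on where the pockets and crank are. I aimed in between; the placing tolerances (26 to 28 mm) and the sprung handle seat took up the difference. I confirmed the jar's position in its pocket from the wrist camera before winding. The tin's I judged only from the pictures and the arm's position at release.

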